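Set both power sensors and hold the laser shutter open

TASK

We want a power reading on both laser lines: move each sensor from its parking holder to the holder with the base of its own colour, post fully down with the collar on the rim and the black absorber squarely facing the laser. Only when both are in place, pull the spring-loaded shutter slide out by its knob until the pointer is on the red line and keep hold of it there, still holding it open as you finish. Leave the mirror mount, the hex driver and the bottle where they are.

Things in the scene. Friction and masses are not known exactly. Their poses are not given: they have to be found in the camera images.
- sensor_red_head (a point): Power-sensor head, about 220 g: grey box 40 (x) x 24 (y) x 40 (z) mm, red plate on top, black absorber disc on its own -y face. This point: box centre, z up. Take it by the two flat sides (own x). At the start it stands in a black-based parking holder, collar on the rim, centre 90 mm above the table, turned up to 0.6 rad about the vertical; it can be turned freely in a holder.
- sensor_blue_head (a point): Power-sensor head, about 220 g: grey box 40 (x) x 24 (y) x 40 (z) mm, blue plate on top, black absorber disc on its own -y face. This point: box centre, z up. Take it by the two flat sides (own x). At the start it stands in a black-based parking holder, collar on the rim, centre 90 mm above the table, turned up to 0.6 rad about the vertical; it can be turned freely in a holder.
- sensor_red_face (a point): Middle of the red sensor's absorber disc, 14 mm from the box centre along the sensor's own -y.
- sensor_blue_face (a point): Middle of the blue sensor's absorber disc, 14 mm from the box centre along the sensor's own -y.
- sensor_red: The whole red sensor. Below the box a steel post 12.6 mm thick with a red collar 27 mm across and 10 mm high: collar underside 40 mm, chamfered post end 75 mm below the box centre. Origin at the post end; axes as for the box.
- sensor_blue: The whole blue sensor. Below the box a steel post 12.6 mm thick with a blue collar 27 mm across and 10 mm high: collar underside 40 mm, chamfered post end 75 mm below the box centre. Origin at the post end; axes as for the box.
- holder_red: Fixed post holder with a red round base (56 mm across, 6 mm high): tube 25 mm across, bore 15.8 mm, rim 50 mm up, bore floor 6 mm up. 110 to 150 mm in front of either of the two beam openings. Origin on the table under the tube; axes parallel to the laser's (laser lies to -y). With the sensor's collar on the rim the box centre is 90 mm up.
- holder_blue: Fixed post holder with a blue round base (56 mm across, 6 mm high): tube 25 mm across, bore 15.8 mm, rim 50 mm up, bore floor 6 mm up. 110 to 150 mm in front of either of the two beam openings. Origin on the table under the tube; axes parallel to the laser's (laser lies to -y). With the sensor's collar on the rim the box centre is 90 mm up.
- park_a: Fixed parking post holder with a black round base, otherwise the same as the coloured ones (rim 50 mm up); the red sensor starts in it. Origin on the table under the tube.
- park_b: Fixed parking post holder with a black round base; the blue sensor starts in it. Origin on the table under the tube.
- laser: Fixed white laser head 215 x 420 mm, 130 mm high. Origin on the table below its front face, midway between the beam openings; front and beams along own +y, beams at x = -50 and +50 mm, 90 mm up. Dark shutter guides reach 40 mm before the face (top 117 mm up), to the -x side on to x = -200 mm (top 104 mm up), there with a white line (closed, x = -140) and a red line (open, x = -180).
- shutter (a joint): Travel of the aluminium shutter slide, m: 0 closed (yellow pointer beside the knob on the white line), 0.040 open, pointer on the red line, its 16 mm holes centred on the beams; stop at 0.058. It slides along the laser's own -x. A spring always draws it shut: 5 N closed, 9 N at the red line.
- shutter_knob (a point): On the slide's upright black knob, 16 mm across, gripping part 117 to 150 mm above the table: this point is on its axis 133 mm up, when closed at x = -140, y = +13 mm of the laser; moves with the slide, axes parallel to the laser's. Pinch from above, finger ends over 110 mm up to clear pointer and guides.
- mirror: Bystander: black square mirror mount on a steel pedestal, 50 mm across, 114 mm high, loose. Origin under its base.
- hex_driver: Bystander: hex driver with an orange handle, 170 mm long, lying loose on the table. Origin near its middle, on the table.
- solvent: Bystander: small amber bottle with a white cap, 38 mm across, 85 mm high, loose. Origin under its base.
Mind the look-alikes: they are no part of the job. Leave any green look-alike of the sensor_blue alone.

How it is judged:
By the outcome, as a careful person would: the job done as asked, in the order asked, and still so for the second after the job is handed in, while the arm keeps its last pose, push and grip.
It also fails if it takes over 64 s, if anything falls off the work surface, if the arm or the gripper's body presses on something with over 40 N, if the wrist force passes 120 N, or if a joint passes its speed limit or range.

ROBOT

A 7-joint arm with a two-finger parallel gripper is mounted at the origin on the work surface. World frame = base frame: x ahead of the robot, y to its left, z up, the work surface at z = 0. Lengths are in m, angles in rad, forces in N, time in s.
With the tool pointing down it reaches from about 0.35 to 0.775 m from the base axis. Payload 3.1 kg.
Tool frame: the origin (TCP) lies midway between the tips of the shut fingers; the grasp point (between the pads) lies 19 mm behind it; z points along the fingers, y is the direction in which the jaws open and shut (so a half turn about z gives the same grasp; the last joint's range is limited). The gripper opens to 85 mm and grips with 20 to 120 N. Pads are 22 mm wide; open, the fingers measure 114 mm over their backs; the gripper's body (76 mm by 85 mm) begins 54 mm behind the grasp point. The pads swing forward as they close: fully open they stand 13 mm farther back than shut.
Start: joints at [-1.185, 0.311, 0.014, 1.512, -0.004, 1.319, -0.027], TCP at [0.228, 0.5, 0.231] pointing down, gripper open.
Joint ranges: [-2.7, 2.7], [-0.3, 1.91], [-1.27, 1.3], [0.12, 2.57], [-1.44, 4.58], [0.2, 2.03], [-3.05, 3.05]. Speed limits (rad/s): [2.79, 2.79, 3.14, 3.14, 3.14, 3.14, 3.14].

INTERFACE

Orientations are given as a rotation vector (axis times angle).
In Python, from rig import status, cams, arm, finder gives the robot as it stands.
- The arm moves only by the tool step_arm, never from a script. Its argument "series" is a list of rows, each an object with "delta_pos": the shift along the tool's x, y, z in mm, a list of three; "yaw": the turn about the tool's z in rad; "hand": the closure, from -1 (fully open) to 1 (shut), so that 0 is half open. In form: [{"delta_pos": [tx, ty, tz], "yaw": yaw, "hand": hand}, ...]. A call has 1 to 20 rows; each row shifts and turns the commanded pose from where the row before left it, along the tool's axes as they then stand; what a row does not reach is not made up. A row lasts 1/8 s, in which the tool goes at most 62.5 mm and 10.7 degrees, less where a joint would pass 70% of its speed; a pose out of reach is approached as far as the arm can. A call is refused whole if a number of a shift passes 62.5 or a number of a turn 0.188, either way. A call with a gripper value outside its range is refused whole. The fingers move at their own pace and stop on an object; "squeeze" is the grip in N (left out, the last holds). Time passes only in rows, so rows that do not move let the fingers close. It gives the time, the measured TCP pose, the force and the opening at its end, in the units of the state.
- status.get_obs(): the state, without advancing time (a new reading comes with each control period).
- cams.grab_frame(name): name is "scene" or "top"; returns the picture (420x560x3 uint8, red, green, blue); there is no depth.
- cams.calibration(name): a dict with "camera_matrix" (3x3 intrinsics, pixels), "k1" (the pictures are not rectified: a ray, as slopes to the right and down, at radius r is drawn at 1 + k1 r^2 times it, then the intrinsics apply), "origin" and "orientation" of the camera in the world. Camera axes: x right, y up, looking along -z (the intrinsics and any distortion apply to the point x, -y, -z); pixel columns grow to the right and rows downward; lengths in m; the calibration is good to about 2 mm. A picture is of the moment at which its call begins. calibration takes no time and is no camera call.
- arm.close_job(): hands the job in, once; it reports no verdict.
Trained networks look in the newest picture that a camera, given by its name, has taken for a name from the list of things; names that differ only in an ending like _2 or _b are one class to them, and where a whole thing is asked for, a point or a joint stands for the part that bears it (a point fixed in the world has none). Each returns a list of dicts, best first, with "p" (0 to 1); they miss things now and then, are a little off and sometimes report something else, mostly with a low value. They report only what shows in the picture. A call takes as long as a camera call. They do not tell look-alikes from the thing itself.
- finder.find_in(camera, thing): "extent" ([left, top, width, height] as shares, 0 to 1, of the picture: columns of its width, rows of its height, round what is visible of it).
- finder.outline_of(camera, thing): "mask" (420x560 bool, what is visible of it) and "extent" ([left, top, width, height] as shares, 0 to 1, of the picture: columns of its width, rows of its height, round what is visible of it).
- finder.pinpoint(camera, thing): "point" ([row, column] as shares, 0 to 1, of the picture: columns of its width, rows of its height: a listed point, or the origin of a listed thing).
The state is a dict: "clock": time; "q": joint angles; "qvel": joint speeds; "effort": joint torques, N m; "position": TCP position; "ee_rot": TCP orientation; "ft_force": force on the tool from outside, world axes, zero at the start; "torque": the same for the moment, N m; "finger_gap": finger opening in m.
Only numpy, scipy, OpenCV 4.12 (cv2) and the standard library are available. Lean on these libraries where they do the work, as an engineer would, in place of code of your own. Each camera call takes 0.05 s, during which the arm holds its last target.

## Working session

There is one attempt and no reset: what is moved stays moved. The work goes in short steps, Python scripts to look and compute and a tool call to move; the robot and the scene stay as the last step left them, time stands still between calls to the robot, and variables do not carry over. Pictures are saved under pics/ and viewed, and the job is handed in when it is done.

Besides the shell and the picture viewer there is one more tool, called after "Emit:" as name(argument=value, ...), one argument or row to a line, values as JSON. step_arm: Moves the arm, as the interface text tells. Its arguments: {"type":"object","properties":{"series":{"type":"array","items":{"type":"object","properties":{"delta_pos":{"type":"array","items":{"type":"number"}},"yaw":{"type":"number"},"hand":{"type":"number"}}}},"squeeze":{"type":"number"}},"required":["series"]}

```bash
ls; mkdir -p pics; python3 - <<'E'
from rig import status,cams
import cv2
for n in("scene","top"):
    f=cams.grab_frame(n); cv2.imwrite(f"pics/{n}0.png",f[:,:,::-1])
    print(cams.calibration(n))
o=status.get_obs();print(o)
E
```

```text
pics
{'camera_matrix': array([[451.33234834,   0.        , 271.53617309],
       [  0.        , 451.33234834, 212.43798132],
       [  0.        ,   0.        ,   1.        ]]), 'k1': -0.007425093695794699, 'origin': array([1.00485856, 0.37832447, 1.00403574]), 'orientation': array([0.28203533, 0.58865085, 2.13966865])}
{'camera_matrix': array([[532.33902397,   0.        , 281.67194941],
       [  0.        , 532.33902397, 217.64876338],
       [  0.        ,   0.        ,   1.        ]]), 'k1': -0.15294985489372825, 'origin': array([0.38010757, 0.06735001, 1.15398234]), 'orientation': array([ 0.1301548 , -0.16216963, -1.53918014])}
{'clock': 0.1, 'q': array([-1.18467486,  0.31162605,  0.01401267,  1.51290602, -0.00437529,
        1.31922149, -0.02718837]), 'qvel': array([-2.09965024e-03, -2.16067773e-03, -5.15262960e-04, -4.41266802e-03,
       -3.64404106e-05, -9.60839217e-04,  1.43589788e-03]), 'effort': array([ 8.39443728e-04, -3.80859375e+01,  1.46673303e-01, -2.31243145e+01,
        1.22181553e-02,  8.10713129e-03, -1.51117263e-05]), 'position': array([0.22791878, 0.49982238, 0.2303368 ]), 'ee_rot': array([-0.66671957, -3.0696859 ,  0.00330488]), 'ft_force': array([ 0.57861013, -0.28987287, -0.69762253]), 'torque': array([-0.04915758,  0.03242703,  0.0373406 ]), 'finger_gap': 0.08515796400539094}
```

View pics/scene0.png

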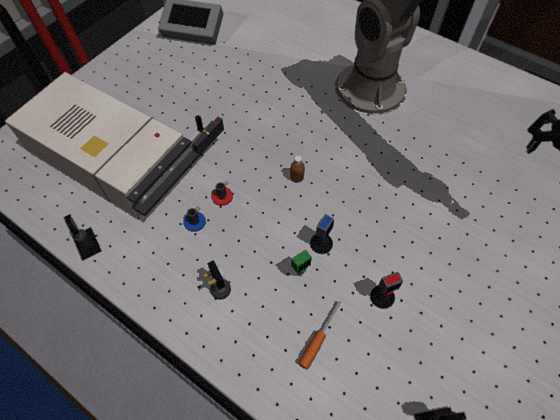

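View pics/top0.png

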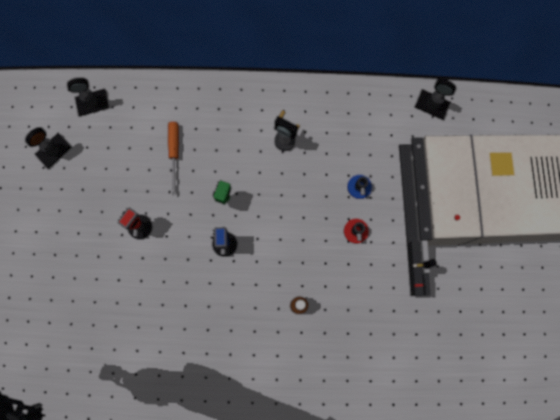

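```bash
cat > h.py <<'E'
import numpy as np,cv2
from scipy.spatial.transform import Rotation as R
from scipy.optimize import least_squares
from rig import status,cams,arm,finder
CAL={n:cams.calibration(n) for n in("scene","top")}
def proj(n,P):
    c=CAL[n];P=np.atleast_2d(P)
    p=R.from_rotvec(c["orientation"]).inv().apply(P-c["origin"])
    s=np.c_[p[:,0]/-p[:,2],-p[:,1]/-p[:,2]]
    r2=(s**2).sum(1,keepdims=True); s=s*(1+c["k1"]*r2)
    K=c["camera_matrix"]; return np.c_[s[:,0]*K[0,0]+K[0,2],s[:,1]*K[1,1]+K[1,2]]
def ray(n,uv):
    c=CAL[n];K=c["camera_matrix"]
    d=np.array([(uv[0]-K[0,2])/K[0,0],(uv[1]-K[1,2])/K[1,1]]);s=d.copy()
    for _ in range(20): s=d/(1+c["k1"]*(s@s))
    v=R.from_rotvec(c["orientation"]).apply([s[0],-s[1],-1.]); return c["origin"],v
def at_z(n,uv,z):
    o,v=ray(n,uv); return o+v*(z-o[2])/v[2]
def tri(a,b):
    f=lambda P:np.r_[proj("scene",P)[0]-a,proj("top",P)[0]-b]
    r=least_squares(f,np.r_[0.5,0,0.1]); return r.x,np.abs(r.fun).max()
def pins(n,t):
    return [(round(d["p"],2),np.array([d["point"][1]*560,d["point"][0]*420])) for d in finder.pinpoint(n,t)]
E
python3 - <<'E'
from h import *
np.set_printoptions(precision=4,suppress=True)
Z={"sensor_red_head":.09,"sensor_blue_head":.09,"sensor_red_face":.09,"sensor_blue_face":.09,"holder_red":0,"holder_blue":0,"park_a":0,"laser":0,"shutter_knob":.133}
for n in("scene","top"): cams.grab_frame(n)
for t in Z:
    for n in("scene","top"):
        for p,uv in pins(n,t)[:4]: print(t,n,p,uv.round(1),at_z(n,uv,Z[t]))
print(status.get_obs()["clock"])
E
```

```text
sensor_red_head scene 0.86 [387.8 281.6] [0.571  0.3562 0.09  ]
sensor_blue_head scene 0.79 [326.3 227.7] [0.5376 0.1778 0.09  ]
sensor_blue_head top 0.84 [221.2 194. ] [0.6273 0.1732 0.09  ]
sensor_blue_head top 0.66 [225.8 238.6] [0.5352 0.1597 0.09  ]
sensor_blue_head top 0.47 [175.3 156.7] [0.7045 0.2732 0.09  ]
sensor_red_face scene 0.88 [387.1 277. ] [0.5625 0.3498 0.09  ]
sensor_red_face scene 0.49 [292.1 177.1] [0.4678 0.033  0.09  ]
sensor_red_face scene 0.24 [319.9 332.7] [0.7492 0.2988 0.09  ]
sensor_red_face top 0.67 [135.3 224. ] [0.5598 0.3464 0.09  ]
sensor_red_face top 0.49 [173.6 159.9] [0.6975 0.2763 0.09  ]
sensor_red_face top 0.37 [224.  242.4] [0.5274 0.163  0.09  ]
sensor_blue_face scene 0.77 [322.4 220.6] [0.5271 0.1603 0.09  ]
sensor_blue_face scene 0.65 [296.3 259.2] [0.6432 0.1671 0.09  ]
sensor_blue_face top 0.88 [226.7 196.2] [0.623  0.1618 0.09  ]
sensor_blue_face top 0.77 [229.6 234.4] [0.544  0.1524 0.09  ]
holder_red scene 0.7 [219.7 193.9] [ 0.5715 -0.1254  0.    ]
holder_red scene 0.63 [323.9 241.4] [0.5277 0.1742 0.    ]
holder_red scene 0.43 [192.7
[... 323 characters left out ...]
62 0.    ]
holder_blue top 0.98 [356.8 184.6] [ 0.6791 -0.1206  0.    ]
park_a scene 0.88 [319.2 242.7] [0.5376 0.1668 0.    ]
park_a scene 0.74 [378.4 298.4] [0.5776 0.3566 0.    ]
park_a top 0.79 [141.7 225.4] [0.5722 0.3554 0.    ]
park_a top 0.6 [219.  242.5] [0.5393 0.182  0.    ]
laser scene 0.7 [295.6 175.6] [0.4053 0.0038 0.    ]
laser scene 0.62 [170.  184.4] [ 0.6264 -0.2532  0.    ]
laser scene 0.41 [220.6 196.8] [ 0.5771 -0.1176  0.    ]
laser top 0.81 [411.3 205.1] [ 0.6357 -0.2446  0.    ]
shutter_knob scene 0.89 [199.9 121.1] [ 0.4884 -0.2406  0.133 ]
shutter_knob top 0.66 [426.  260.6] [ 0.4959 -0.2361  0.133 ]
shutter_knob top 0.34 [357.5 187.1] [ 0.6395 -0.1004  0.133 ]
1.1
```

```bash
python3 - <<'E'
from h import *
a=cv2.imread("pics/top0.png");b=cv2.imread("pics/scene0.png")
def crop(im,u,v,w=36,s=5): return cv2.resize(im[v-w:v+w,u-w:u+w],None,fx=s,fy=s,interpolation=cv2.INTER_CUBIC)
L=[(a,138,226),(a,225,240),(a,356,188),(a,356,231)]
M=[(b,385,287),(b,322,234),(b,193,219),(b,221,193)]
g=lambda L:np.hstack([crop(*l,w=24,s=4) for l in L])
im=np.vstack([g(L),g(M)]);im=cv2.convertScaleAbs(im,alpha=1.6)
cv2.imwrite("pics/c1.png",im);print(im.shape)
im=np.hstack([crop(a,420,255,w=48,s=4),crop(b,200,140,w=48,s=4)]);cv2.imwrite("pics/c2.png",cv2.convertScaleAbs(im,alpha=1.6))
E
```

```text
(384, 768, 3)
```

View pics/c1.png

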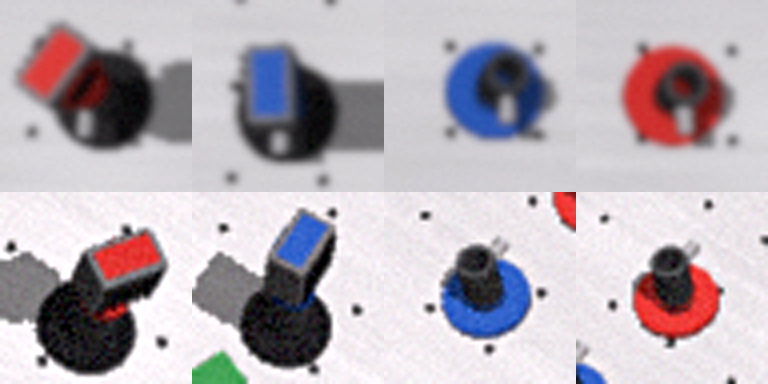

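View pics/c2.png

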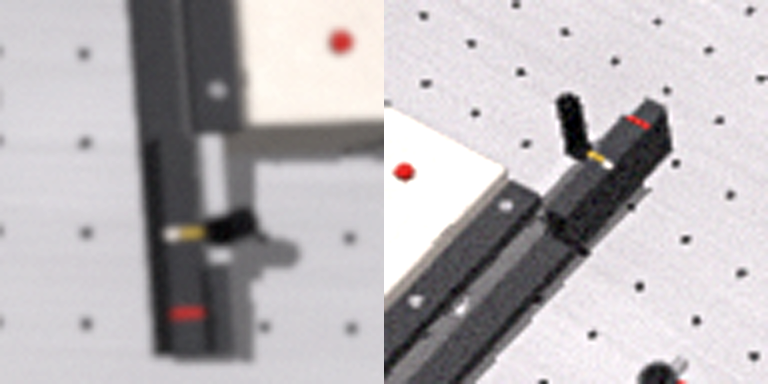

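```bash
cat > m.py <<'E'
from h import *
np.set_printoptions(precision=4,suppress=True)
def cmask(im,col,uv,w):
    u,v=map(int,uv);S=6
    x0,y0=u-w,v-w
    c=cv2.resize(im[y0:v+w,x0:u+w].astype(np.float32),None,fx=S,fy=S,interpolation=cv2.INTER_CUBIC)
    r,g,b=c[...,0],c[...,1],c[...,2];mx=c.max(2);
    if col=="red": m=(r-np.maximum(g,b))>0.45*np.maximum(r,25)
    if col=="blue": m=(b-r)>0.4*np.maximum(b,25)
    if col=="dark": m=mx<60
    m=m.astype(np.uint8)
    k,l,s,_=cv2.connectedComponentsWithStats(m)
    j=1+np.argmax(s[1:,4]);cs,_=cv2.findContours((l==j).astype(np.uint8),cv2.RETR_EXTERNAL,cv2.CHAIN_APPROX_NONE)
    ct=max(cs,key=len)[:,0,:]
    return (ct+.5)/S-.5+[x0,y0]
def circ(P,r):
    f=lambda c:np.hypot(P[:,0]-c[0],P[:,1]-c[1])-r
    q=least_squares(f,P.mean(0)[:2],loss="soft_l1",f_scale=.001);return q.x,np.sqrt(np.mean(q.fun**2))
def circf(P):
    f=lambda c:np.hypot(P[:,0]-c[0],P[:,1]-c[1])-c[2]
    q=least_squares(f,np.r_[P.mean(0)[:2],.028],loss="soft_l1",f_scale=.001);return q.x
def rect(n,ct,z):
    W=np.array([at_z(n,p,z)[:2] for p in ct]).astype(np.float32)
    (c,s,a)=cv2.minAreaRect(W*1000);B=cv2.boxPoints((c,s,a))
    e=[B[1]-B[0],B[2]-B[1]];e=max(e,key=np.linalg.norm)
    ang=np.arctan2(e[1],e[0]);ang=(ang+np.pi/2)%np.pi-np.pi/2
    return np.array(c)/1000,np.sort(s),ang
E
python3 - <<'E'
from m import *
im={n:cv2.imread(f"pics/{n}0.png")[:,:,::-1] for n in("scene","top")}
for nm,col,uv in (("red","red",{"top":(357,231),"scene":(221,195)}),("blue","blue",{"top":(357,187),"scene":(194,221)})):
  for n in uv:
    ct=cmask(im[n],col,uv[n],20)
    h=cv2.convexHull(ct.astype(np.float32))[:,0,:]
    # resample hull
    P=np.array([at_z(n,p,.005)[:2] for p in h]);print("holder",nm,n,circ(P,.028),circf(P))
for nm,col,uv in (("red","red",{"top":(129,218),"scene":(392,281)}),("blue","blue",{"top":(221,237),"scene":(326,222)})):
  for n in uv:
    ct=cmask(im[n],col,uv[n],14)
    print("head",nm,n,rect(n,ct,.111))
for nm,uv in (("a",{"top":(141,228),"scene":(382,298)}),("b",{"top":(226,245),"scene":(321,243)})):
  for n in uv: print(nm,n,at_z(n,uv[n],0.005))
E
```

```text
holder red top (array([ 0.5735, -0.1171]), np.float64(0.0009746761831619747)) [ 0.5735 -0.1174  0.0271]
holder red scene (array([ 0.5744, -0.1152]), np.float64(0.0007856070181180223)) [ 0.5743 -0.1152  0.0284]
holder blue top (array([ 0.6739, -0.1256]), np.float64(0.001114529815547078)) [ 0.6737 -0.1252  0.0269]
holder blue scene (array([ 0.675 , -0.1232]), np.float64(0.00040283413009782056)) [ 0.675  -0.1232  0.0281]
head red top (array([0.5694, 0.3594]), array([16.6214, 32.1749]), np.float32(-0.59717625))
head red scene (array([0.5695, 0.3612]), array([17.0728, 32.7673]), np.float32(-0.5786274))
head blue top (array([0.5364, 0.1698]), array([16.854 , 32.4805]), np.float32(0.06380594))
head blue scene (array([0.5368, 0.1716]), array([16.6353, 32.6418]), np.float32(0.064560294))
a top [0.5655 0.3553 0.005 ]
a scene [0.5739 0.3629 0.005 ]
b top [0.5336 0.1661 0.005 ]
b scene [0.5379 0.1719 0.005 ]
```

```bash
python3 - <<'E'
from m import *
im={n:cv2.imread(f"pics/{n}0.png")[:,:,::-1] for n in("scene","top")}
g=cv2.GaussianBlur(im["top"].astype(np.float32).mean(2),(0,0),.7)
# front edge top cam
pts=[]
for v in range(146,232,3):
    row=g[v,416:438];d=np.diff(row);k=d.argmax();
    if 0<k<len(d)-1:
        o=(d[k-1]-d[k+1])/(2*(d[k-1]-2*d[k]+d[k+1]));pts.append((416+k+.5+o,v))
W=np.array([at_z("top",p,.117)[:2] for p in pts])
def line(W):
    vx,vy,x,y=cv2.fitLine(W.astype(np.float32),cv2.DIST_HUBER,0,1e-4,1e-4).ravel();n=np.array([-vy,vx]);
    return np.array([vx,vy]),np.array([x,y]),np.abs((W-[x,y])@n).mean()
d,c,e=line(W);print("top front edge",d,np.degrees(np.arctan2(d[1],d[0])),c,e)
# outer guide edge top cam
pts=[]
for v in range(150,290,3):
    row=g[v,396:416];dd=-np.diff(row);k=dd.argmax();pts.append((396+k+.5,v))
W=np.array([at_z("top",p,.104)[:2] for p in pts]);d,c,e=line(W);print("guide",d,np.degrees(np.arctan2(d[1],d[0])),c,e)
# scene front edge: sample along normal of approx line (69,78)?? front top edge from (131,205)->(192,142)
gs=cv2.GaussianBlur(im["scene"].astype(np.float32).mean(2),(0,0),.7)
import sys
b=im["scene"];c=cv2.resize(b[60:230,0:240],None,fx=3.3,fy=3.3,interpolation=cv2.INTER_CUBIC);cv2.imwrite("pics/c3.png",c[:,:,::-1])
a=im["top"];c=cv2.resize(a[125:310,395:560],None,fx=3.2,fy=3.2,interpolation=cv2.INTER_CUBIC);cv2.imwrite("pics/c4.png",cv2.convertScaleAbs(c[:,:,::-1],alpha=1.5))
E
```

```text
top front edge [0.9981 0.0614] 3.520729 [ 0.6651 -0.25  ] 0.0002303130266862383
guide [0.998  0.0629] 3.6075482 [ 0.5845 -0.2013] 0.0005147239042580807
```

View pics/c3.png

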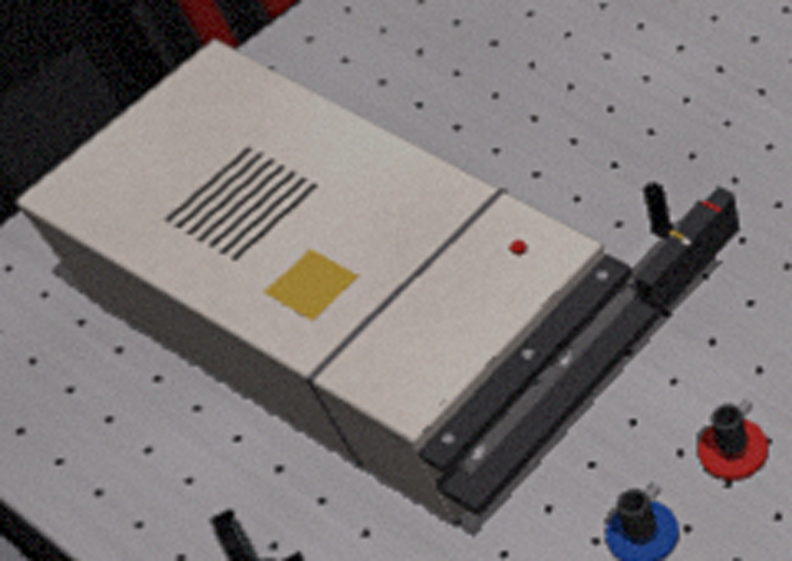

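View pics/c4.png

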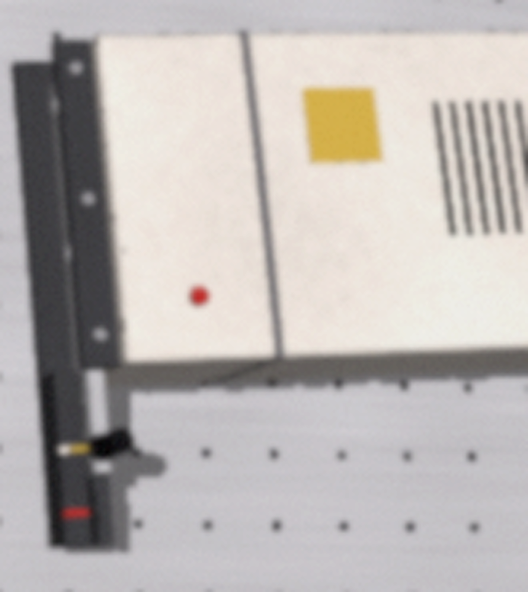

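```bash
python3 - <<'E'
from m import *
C=np.array([(600,245),(416,440),(18,203),(213,42)])/3.3+[0,60]
P=np.array([at_z("scene",c,.13)[:2] for c in C]);print(P)
for i,j in((0,1),(3,2),(1,2),(0,3)):
    d=P[j]-P[i];print(np.linalg.norm(d),np.degrees(np.arctan2(d[1],d[0])))
# lines red/white/yellow pointer: z .104
b={"scene":[(712,206),(685,240),(678,236)],"top":[(76,513),(63,449),(80,449)]}
for n,(s,o) in {"scene":(3.3,(0,60)),"top":(3.2,(395,125))}.items():
    for c in b[n]: print(n,at_z(n,np.array(c)/s+o,.104))
# knob top centre
print("knob top",tri(np.array((653,190))/3.3+[0,60],np.array((127,441))/3.2+[395,125]))
for z in(.143,.15): print(at_z("scene",np.array((653,190))/3.3+[0,60],z),at_z("top",np.array((127,441))/3.2+[395,125],z))
th=.0615;u=np.array([np.cos(th),np.sin(th)]);v=np.array([-u[1],u[0]])
for nm,p in(("hr",[.574,-.1162]),("hb",[.6745,-.1244])): print(nm,np.dot(p,u),np.dot(p,v))
L=.5*(P[0]+P[1]);print("L",L,L@u,L@v, "knob pred",L-.14*u+.013*v, "hr x",np.dot([.574,-.1162],u)-L@u)
E
```

```text
[[ 0.5461 -0.2511]
 [ 0.7537 -0.2372]
 [ 0.781  -0.6509]
 [ 0.5722 -0.6652]]
0.20802959082486208 3.8400303454412668
0.20927117969018114 3.919064112156465
0.41461016988744814 -86.22745663886447
0.4149021564484903 -86.39883914152065
scene [ 0.4504 -0.2243  0.104 ]
scene [ 0.4897 -0.219   0.104 ]
scene [ 0.4898 -0.2261  0.104 ]
top [ 0.4493 -0.2289  0.104 ]
top [ 0.4892 -0.2211  0.104 ]
top [ 0.4894 -0.2321  0.104 ]
knob top (array([ 0.4897, -0.2485,  0.1433]), np.float64(1.2806108905227234))
[ 0.4885 -0.2454  0.143 ] [ 0.4908 -0.2504  0.143 ]
[ 0.4926 -0.2403  0.15  ] [ 0.4901 -0.2482  0.15  ]
hr 0.5657730403417274 -0.15125907186836116
hb 0.6655790600136006 -0.16562042407689914
L [ 0.6499 -0.2442] 0.6336931978139757 -0.2836423789862588 knob pred [ 0.5094 -0.2398] hr x -0.06792015747224833
```

```bash
cat > go.py <<'E'
from h import *
np.set_printoptions(precision=4,suppress=True)
def to(x,y,z,a=None):
    o=status.get_obs();Q=R.from_rotvec(o["ee_rot"]).as_matrix()
    ca=np.arctan2(Q[1,1],Q[0,1]);
    d=0 if a is None else (a-ca+np.pi/2)%np.pi-np.pi/2
    yaw=-d; A=ca+d
    M=np.array([[-np.sin(A),np.cos(A),0],[np.cos(A),np.sin(A),0],[0,0,-1]]).T
    dp=M.T@(np.array([x,y,z])-o["position"])
    print("t",o["clock"],"pos",o["position"],"a",ca,"tilt",Q[:,2],"gap",o["finger_gap"],"F",o["ft_force"])
    print("yaw first",yaw,"then tool delta mm",dp*1000)
E
python3 -c "
from go import *
to(.5366,.1707,.18,.064)"
```

```text
t 1.1 pos [0.2282 0.5004 0.2313] a 1.143054021152411 tilt [ 0.  0. -1.] gap 0.08536775130106757 F [-0.7485  0.7628  0.3429]
yaw first 1.079054021152411 then tool delta mm [-348.8002  286.7243   51.3038]
```

Emit:
step_arm(
  series=[
    {"delta_pos":[0,0,0],"yaw":0.18,"hand":-0.4},
    {"delta_pos":[0,0,0],"yaw":0.18,"hand":-0.4},
    {"delta_pos":[0,0,0],"yaw":0.18,"hand":-0.4},
    {"delta_pos":[0,0,0],"yaw":0.18,"hand":-0.4},
    {"delta_pos":[0,0,0],"yaw":0.18,"hand":-0.4},
    {"delta_pos":[0,0,0],"yaw":0.179,"hand":-0.4},
    {"delta_pos":[-34.9,28.7,5.1],"yaw":0,"hand":-0.4},
    {"delta_pos":[-34.9,28.7,5.1],"yaw":0,"hand":-0.4},
    {"delta_pos":[-34.9,28.7,5.1],"yaw":0,"hand":-0.4},
    {"delta_pos":[-34.9,28.7,5.1],"yaw":0,"hand":-0.4},
    {"delta_pos":[-34.9,28.7,5.1],"yaw":0,"hand":-0.4},
    {"delta_pos":[-34.9,28.7,5.1],"yaw":0,"hand":-0.4},
    {"delta_pos":[-34.9,28.7,5.1],"yaw":0,"hand":-0.4},
    {"delta_pos":[-34.9,28.7,5.1],"yaw":0,"hand":-0.4},
    {"delta_pos":[-34.9,28.7,5.1],"yaw":0,"hand":-0.4},
    {"delta_pos":[-34.9,28.7,5.1],"yaw":0,"hand":-0.4},
    {"delta_pos":[0,0,0],"yaw":0,"hand":-0.4},
  ],
  squeeze=40,
)

```text
clock: 3.22
position: [0.5393, 0.1651, 0.18]
ee_rot: [2.157, 2.28, -0.003]
ft_force: [0.2, -0.8, 0.0]
finger_gap: 0.0599
```

```bash
python3 -c "
from go import *
to(.5366,.1707,.068,.064)
f=cams.grab_frame('scene');b=cams.grab_frame('top')
cr=lambda f,u,v:cv2.resize(f[max(v-60,0):v+60,u-60:u+60],None,fx=3.2,fy=3.2,interpolation=cv2.INTER_CUBIC)
cv2.imwrite('pics/d1.png',cv2.convertScaleAbs(np.hstack([cr(f,322,225),cr(b,225,240)])[:,:,::-1],alpha=1.4))
print(proj('scene',[[.5366,.1707,.18]]),proj('top',[[.5366,.1707,.18]]))
"
```

```text
t 3.225 pos [0.5393 0.1651 0.18  ] a 0.05548531206969356 tilt [ 0.0013 -0.0037 -1.    ] gap 0.05986652941934448 F [ 0.1547 -0.7865  0.001 ]
yaw first -0.008514687930306408 then tool delta mm [  5.7899  -2.3147 111.9947]
[[327.6768 205.514 ]] [[216.0125 230.582 ]]
```

View pics/d1.png

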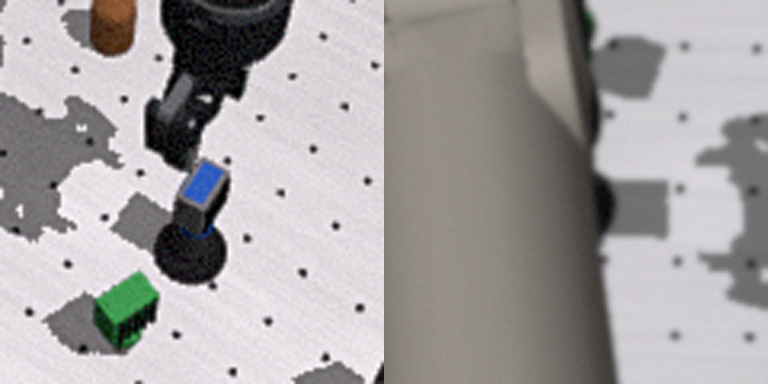

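```bash
python3 -c "
from go import *
to(.5366,.1707,.068,.064);print(status.get_obs()['qvel'])"
```

```text
t 3.325 pos [0.5368 0.1705 0.1801] a 0.0630337968435193 tilt [-0.0007  0.0004 -1.    ] gap 0.06001772854137911 F [-0.3188  1.0197 -0.3509]
yaw first -0.0009662031564807716 then tool delta mm [  0.176   -0.1999 112.08  ]
[-0.0301 -0.0117 -0.0308  0.0064 -0.0058  0.0013 -0.0007]
```

Emit:
step_arm(
  series=[
    {"delta_pos":[0,0,20],"yaw":0,"hand":-0.4},
    {"delta_pos":[0,0,30],"yaw":0,"hand":-0.4},
    {"delta_pos":[0,0,30],"yaw":0,"hand":-0.4},
    {"delta_pos":[0,0,20],"yaw":0,"hand":-0.4},
    {"delta_pos":[0,0,12],"yaw":0,"hand":-0.4},
    {"delta_pos":[0,0,0],"yaw":0,"hand":-0.4},
    {"delta_pos":[0,0,0],"yaw":0,"hand":0},
  ],
)

```text
clock: 4.2
position: [0.5376, 0.1712, 0.0693]
ee_rot: [2.148, 2.292, 0.003]
ft_force: [-0.1, -0.7, -0.3]
finger_gap: 0.0435
```

```bash
python3 -c "
from go import *
to(.5366,.1707,.068,.064)
f=cams.grab_frame('scene')
cr=lambda f,u,v:cv2.resize(f[max(v-50,0):v+50,u-50:u+50],None,fx=5,fy=5,interpolation=cv2.INTER_CUBIC)
cv2.imwrite('pics/d2.png',cv2.convertScaleAbs(cr(f,322,225)[:,:,::-1],alpha=1.4))
"
```

```text
t 4.2 pos [0.5376 0.1712 0.0693] a 0.06481105799176845 tilt [ 0.0018  0.0009 -1.    ] gap 0.043508039088721424 F [-0.0921 -0.6712 -0.2942]
yaw first 0.0008110579917683935 then tool delta mm [-0.4827 -1.0035  1.3189]
```

View pics/d2.png

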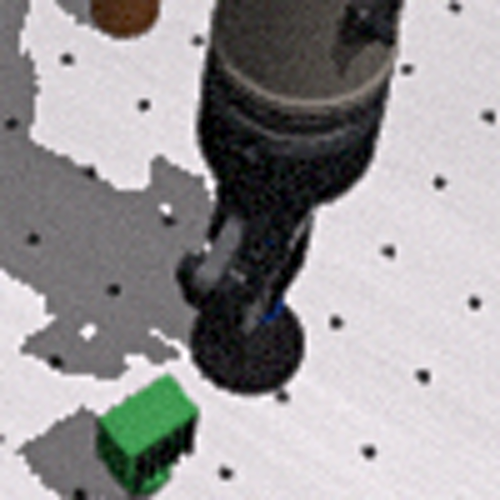

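Fingers straddle the blue head. Close on it.

Emit:
step_arm(
  series=[
    {"delta_pos":[0,0,0],"yaw":0,"hand":0.3},
    {"delta_pos":[0,0,0],"yaw":0,"hand":0.5},
    {"delta_pos":[0,0,0],"yaw":0,"hand":0.5},
    {"delta_pos":[0,0,0],"yaw":0,"hand":0.5},
  ],
  squeeze=50,
)

```text
clock: 4.75
position: [0.5373, 0.1711, 0.0695]
ee_rot: [-2.149, -2.292, -0.003]
ft_force: [-2.3, 0.1, 5.5]
finger_gap: 0.0399
```

```bash
python3 -c "
from go import *
to(.5366,.1707,.068,.064)"
```

```text
t 4.75 pos [0.5373 0.1711 0.0695] a 0.06426950072194076 tilt [ 0.0011  0.0013 -1.    ] gap 0.03993745445849848 F [-2.3123  0.0633  5.4836]
yaw first 0.000269500721940652 then tool delta mm [-0.3649 -0.7364  1.5142]
```

Emit:
step_arm(
  series=[
    {"delta_pos":[0,0,-10],"yaw":0,"hand":0.5},
    {"delta_pos":[0,0,-20],"yaw":0,"hand":0.5},
    {"delta_pos":[0,0,-25],"yaw":0,"hand":0.5},
    {"delta_pos":[0,0,-25],"yaw":0,"hand":0.5},
    {"delta_pos":[0,0,-20],"yaw":0,"hand":0.5},
    {"delta_pos":[0,0,-10],"yaw":0,"hand":0.5},
    {"delta_pos":[0,0,0],"yaw":0,"hand":0.5},
    {"delta_pos":[0,0,0],"yaw":0,"hand":0.5},
  ],
)

```text
clock: 5.75
position: [0.5362, 0.1703, 0.1772]
ee_rot: [-2.149, -2.291, 0.003]
ft_force: [-0.1, -0.0, -2.8]
finger_gap: 0.0397
```

```bash
python3 -c "
from go import *
to(.6745,-.1244,.178,.0637)
f=cams.grab_frame('scene')
cr=lambda f,u,v:cv2.resize(f[max(v-50,0):v+50,u-50:u+50],None,fx=5,fy=5,interpolation=cv2.INTER_CUBIC)
cv2.imwrite('pics/d3.png',cv2.convertScaleAbs(cr(f,322,205)[:,:,::-1],alpha=1.4))
"
```

```text
t 5.75 pos [0.5362 0.1703 0.1772] a 0.06403200265845128 tilt [-0.002  -0.0008 -1.    ] gap 0.039697388329470215 F [-0.0931 -0.0478 -2.7936]
yaw first 0.0003320026584512359 then tool delta mm [-302.9487  119.2827   -0.8225]
```

View pics/d3.png

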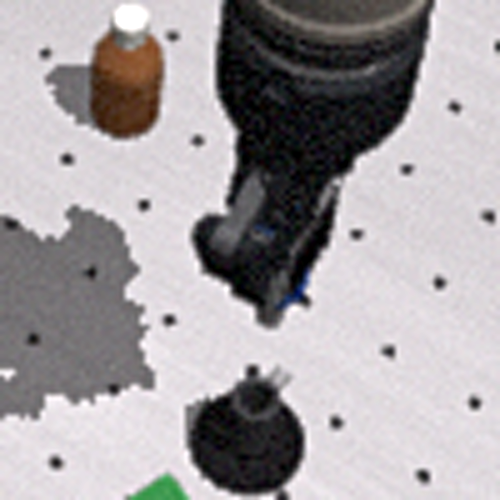

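Emit:
step_arm(
  series=[
    {"delta_pos":[-15,6,0],"yaw":0,"hand":0.5},
    {"delta_pos":[-30,12,0],"yaw":0,"hand":0.5},
    {"delta_pos":[-40,16,0],"yaw":0,"hand":0.5},
    {"delta_pos":[-45,18,0],"yaw":0,"hand":0.5},
    {"delta_pos":[-45,18,0],"yaw":0,"hand":0.5},
    {"delta_pos":[-45,18,0],"yaw":0,"hand":0.5},
    {"delta_pos":[-40,15,0],"yaw":0,"hand":0.5},
    {"delta_pos":[-28,11,0],"yaw":0,"hand":0.5},
    {"delta_pos":[-15,5.3,0],"yaw":0,"hand":0.5},
    {"delta_pos":[0,0,20],"yaw":0,"hand":0.5},
    {"delta_pos":[0,0,20],"yaw":0,"hand":0.5},
    {"delta_pos":[0,0,20],"yaw":0,"hand":0.5},
    {"delta_pos":[0,0,0],"yaw":0,"hand":0.5},
    {"delta_pos":[0,0,0],"yaw":0,"hand":0.5},
  ],
)

```text
clock: 7.55
position: [0.6759, -0.1241, 0.1191]
ee_rot: [2.148, 2.291, 0.001]
ft_force: [0.0, -0.1, -1.6]
finger_gap: 0.0396
```

```bash
python3 -c "
from go import *
to(.6745,-.1244,.0695,.0637)
f=cams.grab_frame('scene');t=cams.grab_frame('top')
cr=lambda f,u,v:cv2.resize(f[max(v-40,0):v+40,u-40:u+40],None,fx=4.8,fy=4.8,interpolation=cv2.INTER_CUBIC)
cv2.imwrite('pics/d4.png',cv2.convertScaleAbs(np.hstack([cr(f,193,215),cr(t,357,187)])[:,:,::-1],alpha=1.4))
"
```

```text
t 7.55 pos [ 0.6759 -0.1241  0.1191] a 0.06462012559242376 tilt [ 0.0012 -0.0001 -1.    ] gap 0.039572876151083194 F [ 0.0477 -0.1329 -1.6373]
yaw first 0.0009201255924238261 then tool delta mm [-0.2162 -1.3808 49.6495]
```

View pics/d4.png

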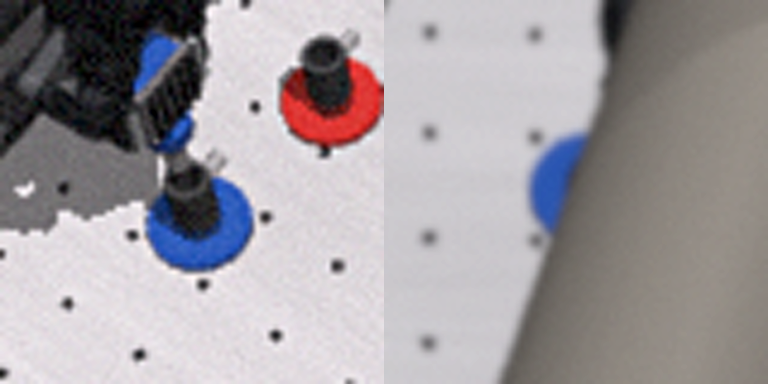

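```bash
python3 -c "
from go import *
f=cams.grab_frame('scene');to(.6745,-.1244,.0695,.0637)
S=14;u0,v0=170,180;w,h=44,40
c=cv2.resize(f[v0:v0+h,u0:u0+w],None,fx=S,fy=S,interpolation=cv2.INTER_CUBIC)[:,:,::-1].copy();c=cv2.convertScaleAbs(c,alpha=1.8)
g=c.copy()
def draw(P,col):
    p=((proj('scene',P)-[u0,v0]+.5)*S).astype(np.int32);cv2.polylines(g,[p],True,col,1)
t=np.linspace(0,6.28,40)
def cir(x,y,z,r): return np.c_[x+r*np.cos(t),y+r*np.sin(t),0*t+z]
X,Y=.6750,-.1232
draw(cir(X,Y,.006,.028),(0,255,255));draw(cir(X,Y,.05,.0125),(0,255,255));draw(cir(X,Y,.05,.0079),(0,255,0))
o=status.get_obs()['position'];x,y=o[0],o[1];z=o[2]-.0695+.09
draw(cir(x,y,z-.075,.0063),(0,0,255));draw(cir(x,y,z-.04,.0135),(0,0,255));draw(cir(x,y,z-.04,.0063),(0,0,255))
cv2.imwrite('pics/d5.png',g);cv2.imwrite('pics/d5b.png',c)
"
```

```text
t 7.7 pos [ 0.6762 -0.1244  0.1197] a 0.06437090983270566 tilt [ 0.0024 -0.0004 -1.    ] gap 0.03947022551238708 F [-0.5684 -0.0949 -1.8853]
yaw first 0.0006709098327055685 then tool delta mm [ 0.0845 -1.678  50.2406]
```

View pics/d5.png

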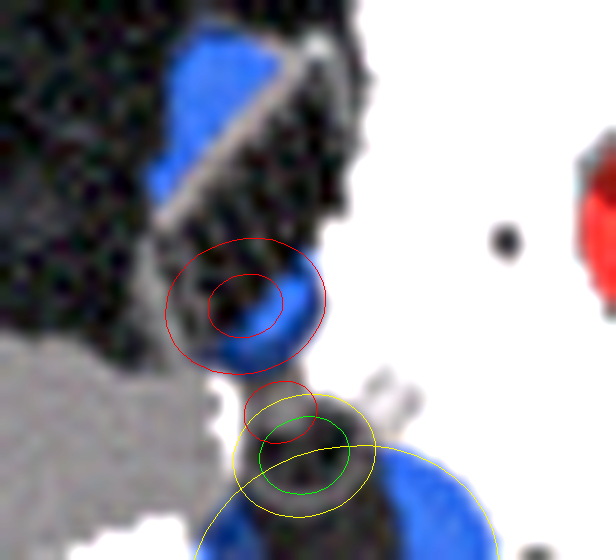

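View pics/d5b.png

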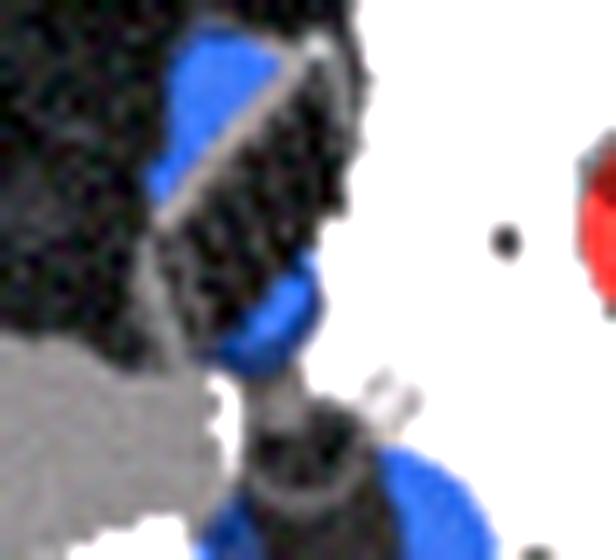

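Emit:
step_arm(
  series=[
    {"delta_pos":[0.3,-0.9,5],"yaw":0,"hand":0.5},
    {"delta_pos":[0,0,5],"yaw":0,"hand":0.5},
    {"delta_pos":[0,0,5],"yaw":0,"hand":0.5},
    {"delta_pos":[0,0,4],"yaw":0,"hand":0.5},
    {"delta_pos":[0,0,3],"yaw":0,"hand":0.5},
    {"delta_pos":[0,0,0],"yaw":0,"hand":0.5},
  ],
)

```text
clock: 8.45
position: [0.6743, -0.1239, 0.0959]
ee_rot: [-2.149, -2.291, 0.0]
ft_force: [0.4, 0.0, -1.8]
finger_gap: 0.0395
```

```bash
python3 -c "
from go import *
to(.6751,-.1240,.0695,.0637)"
```

```text
t 8.45 pos [ 0.6743 -0.1239  0.0959] a 0.06403516082551514 tilt [-0.0006  0.0001 -1.    ] gap 0.039519289062348605 F [ 0.4028  0.0449 -1.8486]
yaw first 0.00033516082551510173 then tool delta mm [-0.173   0.8341 26.4258]
```

Emit:
step_arm(
  series=[
    {"delta_pos":[0,0.4,6],"yaw":0,"hand":0.5},
    {"delta_pos":[0,0,6],"yaw":0,"hand":0.5},
    {"delta_pos":[0,0,6],"yaw":0,"hand":0.5},
    {"delta_pos":[0,0,4],"yaw":0,"hand":0.5},
    {"delta_pos":[0,0,2],"yaw":0,"hand":0.5},
    {"delta_pos":[0,0,1],"yaw":0,"hand":0.5},
    {"delta_pos":[0,0,0],"yaw":0,"hand":0.5},
  ],
)

```text
clock: 9.32
position: [0.675, -0.124, 0.0715]
ee_rot: [2.149, 2.291, 0.0]
ft_force: [-0.7, -0.2, -2.1]
finger_gap: 0.0393
```

```bash
python3 -c "
from go import *
to(.6751,-.1240,.0695,.0637)"
```

```text
t 9.325 pos [ 0.675  -0.124   0.0715] a 0.06408735686366933 tilt [ 0.0003 -0.0001 -1.    ] gap 0.039288690357104514 F [-0.7491 -0.2493 -2.1088]
yaw first 0.0003873568636694191 then tool delta mm [-0.0522  0.1327  1.9572]
```

Emit:
step_arm(
  series=[
    {"delta_pos":[0,0,1],"yaw":0,"hand":0.5},
    {"delta_pos":[0,0,1],"yaw":0,"hand":0.5},
    {"delta_pos":[0,0,0.5],"yaw":0,"hand":0.5},
    {"delta_pos":[0,0,0],"yaw":0,"hand":0.5},
  ],
)

```text
clock: 9.82
position: [0.675, -0.124, 0.0696]
ee_rot: [2.149, 2.291, 0.001]
ft_force: [-1.5, 0.5, 2.5]
finger_gap: 0.0395
```

```bash
python3 -c "
from go import *
to(.6751,-.1240,.0695,.0637)"
```

```text
t 9.825 pos [ 0.675  -0.124   0.0696] a 0.06409136826116481 tilt [ 0.0006  0.     -1.    ] gap 0.039465737060480365 F [-1.4763  0.4504  2.4698]
yaw first 0.000391368261164704 then tool delta mm [-0.0192  0.1159  0.1227]
```

Emit:
step_arm(
  series=[
    {"delta_pos":[0,0,0],"yaw":0,"hand":0.1},
    {"delta_pos":[0,0,0],"yaw":0,"hand":-0.2},
    {"delta_pos":[0,0,0],"yaw":0,"hand":-0.4},
    {"delta_pos":[0,0,0],"yaw":0,"hand":-0.4},
    {"delta_pos":[0,0,-10],"yaw":0,"hand":-0.4},
    {"delta_pos":[0,0,-25],"yaw":0,"hand":-0.4},
    {"delta_pos":[0,0,-30],"yaw":0,"hand":-0.4},
    {"delta_pos":[0,0,-30],"yaw":0,"hand":-0.4},
    {"delta_pos":[0,0,-15],"yaw":0,"hand":-0.4},
    {"delta_pos":[0,0,0],"yaw":0.163,"hand":-0.4},
    {"delta_pos":[0,0,0],"yaw":0.163,"hand":-0.4},
    {"delta_pos":[0,0,0],"yaw":0.163,"hand":-0.4},
    {"delta_pos":[0,0,0],"yaw":0.163,"hand":-0.4},
    {"delta_pos":[0,0,0],"yaw":0,"hand":-0.4},
    {"delta_pos":[0,0,0],"yaw":0,"hand":-0.4},
  ],
)

```text
clock: 11.7
position: [0.6747, -0.1238, 0.1785]
ee_rot: [-2.768, -1.486, 0.001]
ft_force: [0.4, 0.5, 0.0]
finger_gap: 0.0597
```

```bash
python3 -c "
from go import *
to(.5695,.3603,.18,-.588)"
```

```text
t 11.7 pos [ 0.6747 -0.1238  0.1785] a -0.5856043298009219 tilt [-0.0005  0.0001 -1.    ] gap 0.05968741020741725 F [0.4106 0.5496 0.0008]
yaw first 0.002395670199077937 then tool delta mm [ 344.4323 -356.0798   -1.4648]
```

Emit:
step_arm(
  series=[
    {"delta_pos":[10,-10,0],"yaw":0.002,"hand":-0.4},
    {"delta_pos":[25,-26,0],"yaw":0,"hand":-0.4},
    {"delta_pos":[30,-31,0],"yaw":0,"hand":-0.4},
    {"delta_pos":[34,-35,0],"yaw":0,"hand":-0.4},
    {"delta_pos":[34,-35,0],"yaw":0,"hand":-0.4},
    {"delta_pos":[34,-35,0],"yaw":0,"hand":-0.4},
    {"delta_pos":[34,-35,0],"yaw":0,"hand":-0.4},
    {"delta_pos":[34,-35,0],"yaw":0,"hand":-0.4},
    {"delta_pos":[34,-35,0],"yaw":0,"hand":-0.4},
    {"delta_pos":[30,-31,0],"yaw":0,"hand":-0.4},
    {"delta_pos":[25,-27,0],"yaw":0,"hand":-0.4},
    {"delta_pos":[15,-16,0],"yaw":0,"hand":-0.4},
    {"delta_pos":[5.4,-5.1,0],"yaw":0,"hand":-0.4},
    {"delta_pos":[0,0,0],"yaw":0,"hand":-0.4},
    {"delta_pos":[0,0,0],"yaw":0,"hand":-0.4},
  ],
)

```text
clock: 13.58
position: [0.5716, 0.3578, 0.1791]
ee_rot: [2.772, 1.474, 0.0]
ft_force: [0.3, 0.2, 0.3]
finger_gap: 0.0597
```

```bash
python3 -c "
from go import *
f=cams.grab_frame('scene');t=cams.grab_frame('top')
to(.5695,.3603,.068,-.588)
cr=lambda f,u,v:cv2.resize(f[max(v-40,0):v+40,u-40:u+40],None,fx=4.8,fy=4.8,interpolation=cv2.INTER_CUBIC)
cv2.imwrite('pics/e1.png',cv2.convertScaleAbs(np.hstack([cr(f,385,270),cr(t,357,207),cr(f,200,210)])[:,:,::-1],alpha=1.4))
cv2.imwrite('pics/top1.png',t[:,:,::-1]);cv2.imwrite('pics/scene1.png',f[:,:,::-1])
from m import *
for n,im,uv in(('scene',f,(204,203)),('top',t,(357,187))):
    try: print(n,rect(n,cmask(im,'blue',uv,14),.111))
    except Exception as e: print(e)
"
```

```text
t 13.675 pos [0.5714 0.3583 0.179 ] a -0.5928822195826144 tilt [ 0.0005 -0.0008 -1.    ] gap 0.0598627214778971 F [-0.1067  0.1354  0.2457]
yaw first -0.004882219582614589 then tool delta mm [  0.5869  -2.6888 111.049 ]
scene (array([ 0.6886, -0.0802]), array([22.6944, 33.1225]), np.float32(-0.943577))
top (array([ 0.6441, -0.1048]), array([41.5503, 48.3335]), np.float32(0.7717632))
```

View pics/e1.png

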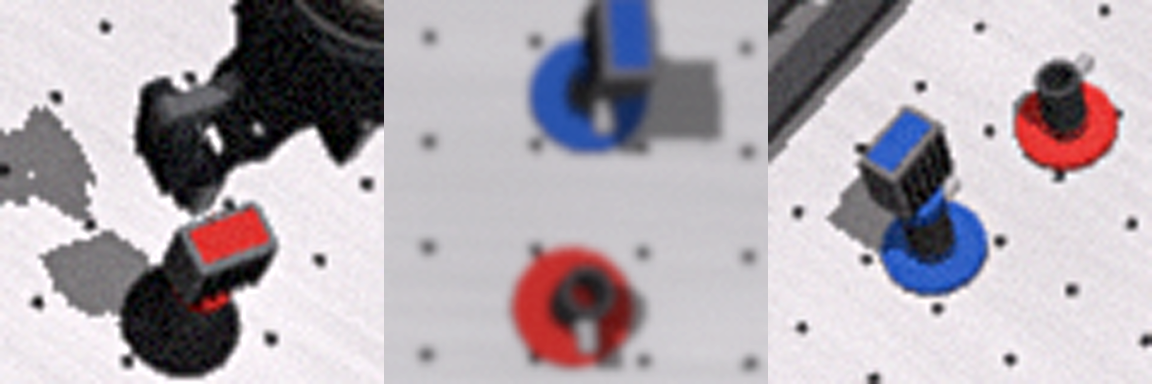

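```bash
python3 -c "
from m import *
f=cv2.imread('pics/scene1.png')[:,:,::-1];t=cv2.imread('pics/top1.png')[:,:,::-1]
for n,im,uv in(('scene',f,(187,199)),('top',t,(368,173))):
    print(n,rect(n,cmask(im,'blue',uv,9 if n=='scene' else 12),.111))
"
```

```text
scene (array([ 0.6754, -0.1233]), array([16.9361, 32.6004]), np.float32(0.048890114))
top (array([ 0.6749, -0.1251]), array([17.1497, 32.3281]), np.float32(0.06712282))
```

Emit:
step_arm(
  series=[
    {"delta_pos":[0.6,-2.7,0],"yaw":-0.004,"hand":-0.4},
    {"delta_pos":[0,0,0],"yaw":0,"hand":-0.4},
    {"delta_pos":[0,0,0],"yaw":0,"hand":-0.4},
  ],
)

```text
clock: 14.05
position: [0.5686, 0.3624, 0.1788]
ee_rot: [-2.768, -1.485, -0.0]
ft_force: [0.3, 1.0, 0.4]
finger_gap: 0.0599
```

```bash
python3 -c "
from go import *
to(.5695,.3603,.068,-.588)"
```

```text
t 14.05 pos [0.5686 0.3624 0.1788] a -0.5858010805630988 tilt [ 0.  0. -1.] gap 0.05987009236720211 F [0.2565 0.9637 0.3757]
yaw first 0.0021989194369012033 then tool delta mm [ -1.2224   1.956  110.8252]
```

Emit:
step_arm(
  series=[
    {"delta_pos":[-1.2,2.0,15],"yaw":0.002,"hand":-0.4},
    {"delta_pos":[0,0,30],"yaw":0,"hand":-0.4},
    {"delta_pos":[0,0,30],"yaw":0,"hand":-0.4},
    {"delta_pos":[0,0,20],"yaw":0,"hand":-0.4},
    {"delta_pos":[0,0,14],"yaw":0,"hand":-0.4},
    {"delta_pos":[0,0,0],"yaw":0,"hand":-0.4},
    {"delta_pos":[0,0,0],"yaw":0,"hand":-0.4},
    {"delta_pos":[0,0,0],"yaw":0,"hand":-0.1},
  ],
)

```text
clock: 15.05
position: [0.5705, 0.3607, 0.0712]
ee_rot: [-2.77, -1.483, -0.004]
ft_force: [-0.5, 0.1, -0.1]
finger_gap: 0.0471
```

```bash
python3 -c "
from go import *
to(.5695,.3603,.068,-.588)"
```

```text
t 15.05 pos [0.5705 0.3607 0.0712] a -0.5878533275141533 tilt [ 0.0022  0.0014 -1.    ] gap 0.04705872793047497 F [-0.5391  0.1326 -0.1448]
yaw first 0.00014667248584654402 then tool delta mm [-0.8559 -0.6239  3.1992]
```

Emit:
step_arm(
  series=[
    {"delta_pos":[-0.4,-0.3,2],"yaw":0,"hand":-0.1},
    {"delta_pos":[0,0,0],"yaw":0,"hand":0.1},
    {"delta_pos":[0,0,0],"yaw":0,"hand":0.3},
    {"delta_pos":[0,0,0],"yaw":0,"hand":0.5},
    {"delta_pos":[0,0,0],"yaw":0,"hand":0.5},
    {"delta_pos":[0,0,0],"yaw":0,"hand":0.5},
  ],
)

```text
clock: 15.8
position: [0.5691, 0.3603, 0.0682]
ee_rot: [-2.769, -1.482, -0.001]
ft_force: [-1.2, 0.4, 3.3]
finger_gap: 0.0395
```

```bash
python3 -c "
from go import *
to(.5695,.3603,.068,-.588)"
```

```text
t 15.8 pos [0.5691 0.3603 0.0682] a -0.5878113236291632 tilt [ 0.0001  0.0005 -1.    ] gap 0.03950270491199395 F [-1.2194  0.3505  3.3151]
yaw first 0.00018867637083674893 then tool delta mm [0.1887 0.3118 0.1712]
```

Emit:
step_arm(
  series=[
    {"delta_pos":[0,0,-10],"yaw":0,"hand":0.5},
    {"delta_pos":[0,0,-20],"yaw":0,"hand":0.5},
    {"delta_pos":[0,0,-28],"yaw":0,"hand":0.5},
    {"delta_pos":[0,0,-28],"yaw":0,"hand":0.5},
    {"delta_pos":[0,0,-20],"yaw":0,"hand":0.5},
    {"delta_pos":[0,0,-8],"yaw":0,"hand":0.5},
    {"delta_pos":[0,0,0],"yaw":-0.1,"hand":0.5},
    {"delta_pos":[0,0,0],"yaw":-0.15,"hand":0.5},
    {"delta_pos":[0,0,0],"yaw":-0.15,"hand":0.5},
    {"delta_pos":[0,0,0],"yaw":-0.15,"hand":0.5},
    {"delta_pos":[0,0,0],"yaw":-0.1,"hand":0.5},
    {"delta_pos":[0,0,0],"yaw":0,"hand":0.5},
    {"delta_pos":[0,0,0],"yaw":0,"hand":0.5},
    {"delta_pos":[0,0,0],"yaw":0,"hand":0.5},
  ],
)

```text
clock: 17.55
position: [0.569, 0.36, 0.1817]
ee_rot: [2.152, 2.288, -0.001]
ft_force: [-0.9, -0.8, -2.0]
finger_gap: 0.0393
```

```bash
python3 -c "
from go import *
to(.574,-.116,.18,.0637)"
```

```text
t 17.55 pos [0.569  0.36   0.1817] a 0.06123382486916313 tilt [-0.0002 -0.0004 -1.    ] gap 0.03934141788184958 F [-0.9076 -0.7847 -1.9897]
yaw first -0.0024661751308368007 then tool delta mm [-475.3615  -25.3298    1.6824]
```

Emit:
step_arm(
  series=[
    {"delta_pos":[-15,-1,0],"yaw":-0.0015,"hand":0.5},
    {"delta_pos":[-30,-2,0],"yaw":0,"hand":0.5},
    {"delta_pos":[-40,-2,0],"yaw":0,"hand":0.5},
    {"delta_pos":[-45,-2,0],"yaw":0,"hand":0.5},
    {"delta_pos":[-45,-2,0],"yaw":0,"hand":0.5},
    {"delta_pos":[-45,-2,0],"yaw":0,"hand":0.5},
    {"delta_pos":[-45,-2,0],"yaw":0,"hand":0.5},
    {"delta_pos":[-45,-2,0],"yaw":0,"hand":0.5},
    {"delta_pos":[-45,-2,0],"yaw":0,"hand":0.5},
    {"delta_pos":[-45,-3,0],"yaw":0,"hand":0.5},
    {"delta_pos":[-35,-3,0],"yaw":0,"hand":0.5},
    {"delta_pos":[-25,-1.3,0],"yaw":0,"hand":0.5},
    {"delta_pos":[-15.4,-1,0],"yaw":0,"hand":0.5},
    {"delta_pos":[0,0,20],"yaw":0,"hand":0.5},
    {"delta_pos":[0,0,20],"yaw":0,"hand":0.5},
    {"delta_pos":[0,0,20],"yaw":0,"hand":0.5},
    {"delta_pos":[0,0,0],"yaw":0,"hand":0.5},
    {"delta_pos":[0,0,0],"yaw":0,"hand":0.5},
    {"delta_pos":[0,0,0],"yaw":0,"hand":0.5},
  ],
)

```text
clock: 19.92
position: [0.5749, -0.1162, 0.1231]
ee_rot: [2.148, 2.29, 0.002]
ft_force: [-0.0, -1.1, -2.1]
finger_gap: 0.0394
```

```bash
python3 -c "
from go import *
f=cams.grab_frame('scene');to(.574,-.116,.0682,.0637)
S=14;u0,v0=197,155;w,h=44,40
c=cv2.resize(f[v0:v0+h,u0:u0+w],None,fx=S,fy=S,interpolation=cv2.INTER_CUBIC)[:,:,::-1].copy();c=cv2.convertScaleAbs(c,alpha=1.8)
g=c
def draw(P,col):
    p=((proj('scene',P)-[u0,v0]+.5)*S).astype(np.int32);cv2.polylines(g,[p],True,col,1)
t=np.linspace(0,6.28,40)
def cir(x,y,z,r): return np.c_[x+r*np.cos(t),y+r*np.sin(t),0*t+z]
X,Y=.5744,-.1152
draw(cir(X,Y,.006,.028),(0,255,255));draw(cir(X,Y,.05,.0125),(0,255,255));draw(cir(X,Y,.05,.0079),(0,255,0))
o=status.get_obs()['position'];x,y=o[0],o[1];z=o[2]-.0682+.09
draw(cir(x,y,z-.075,.0063),(0,0,255));draw(cir(x,y,z-.04,.0135),(255,0,255));draw(cir(x,y,z-.04,.0063),(0,0,255))
cv2.imwrite('pics/e2.png',g)
"
```

```text
t 19.975 pos [ 0.5748 -0.1161  0.1229] a 0.06368650719274863 tilt [ 0.0021 -0.0003 -1.    ] gap 0.03979149760046579 F [ 0.1673 -0.1169 -2.8418]
yaw first -1.3492807251491712e-05 then tool delta mm [ 0.1933 -0.7856 54.7444]
```

View pics/e2.png

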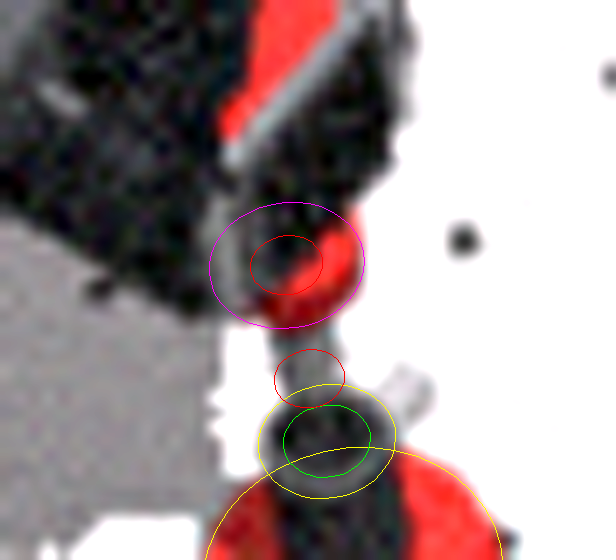

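Emit:
step_arm(
  series=[
    {"delta_pos":[0,-0.6,6],"yaw":0,"hand":0.5},
    {"delta_pos":[0,0,6],"yaw":0,"hand":0.5},
    {"delta_pos":[0,0,5],"yaw":0,"hand":0.5},
    {"delta_pos":[0,0,5],"yaw":0,"hand":0.5},
    {"delta_pos":[0,0,5],"yaw":0,"hand":0.5},
    {"delta_pos":[0,0,0],"yaw":0,"hand":0.5},
    {"delta_pos":[0,0,0],"yaw":0,"hand":0.5},
  ],
)

```text
clock: 20.85
position: [0.5736, -0.116, 0.0949]
ee_rot: [2.15, 2.291, 0.0]
ft_force: [0.5, -0.0, -2.4]
finger_gap: 0.0391
```

```bash
python3 -c "
from go import *
to(.574,-.1160,.0682,.0637)"
```

```text
t 20.85 pos [ 0.5736 -0.116   0.0949] a 0.06356965285648528 tilt [ 0.0002 -0.     -1.    ] gap 0.039076610893216714 F [ 0.5059 -0.0357 -2.3585]
yaw first -0.00013034714351478627 then tool delta mm [-0.0039  0.4476 26.72  ]
```

Emit:
step_arm(
  series=[
    {"delta_pos":[0,0.2,6],"yaw":0,"hand":0.5},
    {"delta_pos":[0,0,6],"yaw":0,"hand":0.5},
    {"delta_pos":[0,0,6],"yaw":0,"hand":0.5},
    {"delta_pos":[0,0,4],"yaw":0,"hand":0.5},
    {"delta_pos":[0,0,2],"yaw":0,"hand":0.5},
    {"delta_pos":[0,0,1.5],"yaw":0,"hand":0.5},
    {"delta_pos":[0,0,1],"yaw":0,"hand":0.5},
    {"delta_pos":[0,0,0],"yaw":0,"hand":0.5},
    {"delta_pos":[0,0,0],"yaw":0,"hand":0.5},
  ],
)

```text
clock: 21.98
position: [0.5738, -0.116, 0.0684]
ee_rot: [2.15, 2.291, 0.0]
ft_force: [-0.6, -1.0, -1.6]
finger_gap: 0.0396
```

```bash
python3 -c "
from go import *
to(.574,-.1160,.0682,.0637)"
```

```text
t 21.975 pos [ 0.5738 -0.116   0.0684] a 0.06352654309080272 tilt [ 0.0003 -0.     -1.    ] gap 0.039618195571725086 F [-0.6432 -0.9535 -1.6178]
yaw first -0.0001734569091973448 then tool delta mm [0.0017 0.2211 0.2348]
```

Not quite loaded yet; down 1 mm more.

Emit:
step_arm(
  series=[
    {"delta_pos":[0,0,0.6],"yaw":0,"hand":0.5},
    {"delta_pos":[0,0,0.4],"yaw":0,"hand":0.5},
    {"delta_pos":[0,0,0],"yaw":0,"hand":0.5},
    {"delta_pos":[0,0,0],"yaw":0,"hand":0.5},
  ],
)

```text
clock: 22.48
position: [0.5738, -0.116, 0.0681]
ee_rot: [2.15, 2.291, 0.001]
ft_force: [-2.2, 0.4, 5.6]
finger_gap: 0.0393
```

```bash
python3 -c "
from go import *
to(.574,-.1160,.0682,.0637)"
```

```text
t 22.475 pos [ 0.5738 -0.116   0.0681] a 0.06354495034326141 tilt [ 0.0006  0.0002 -1.    ] gap 0.03927950879870003 F [-2.1642  0.4344  5.6102]
yaw first -0.00015504965673862614 then tool delta mm [ 0.0238  0.1934 -0.1017]
```

Emit:
step_arm(
  series=[
    {"delta_pos":[0,0,0],"yaw":0,"hand":0.1},
    {"delta_pos":[0,0,0],"yaw":0,"hand":-0.2},
    {"delta_pos":[0,0,0],"yaw":0,"hand":-0.4},
    {"delta_pos":[0,0,0],"yaw":0,"hand":-0.4},
    {"delta_pos":[0,0,-10],"yaw":0,"hand":-0.4},
    {"delta_pos":[0,0,-25],"yaw":0,"hand":-0.4},
    {"delta_pos":[0,0,-35],"yaw":0,"hand":-0.4},
    {"delta_pos":[0,0,-35],"yaw":0,"hand":-0.4},
    {"delta_pos":[0,0,-25],"yaw":0,"hand":0},
    {"delta_pos":[0,-20,-5],"yaw":0,"hand":0},
    {"delta_pos":[0,-35,0],"yaw":0,"hand":0.1},
    {"delta_pos":[0,-40,0],"yaw":0,"hand":0.1},
    {"delta_pos":[0,-40,0],"yaw":0,"hand":0.1},
    {"delta_pos":[0,0,0],"yaw":0,"hand":0.1},
    {"delta_pos":[0,0,0],"yaw":0,"hand":0.1},
    {"delta_pos":[0,0,0],"yaw":0,"hand":0.1},
  ],
)

```text
clock: 24.48
position: [0.4402, -0.1245, 0.2027]
ee_rot: [2.148, 2.291, 0.001]
ft_force: [0.9, -0.3, 0.3]
finger_gap: 0.0385
```

```bash
python3 -c "
from m import *
f=cams.grab_frame('scene');t=cams.grab_frame('top')
import go;go.to(.491,-.241,.2,.0637)
cr=lambda f,u,v:cv2.resize(f[max(v-40,0):v+40,u-40:u+40],None,fx=4.8,fy=4.8,interpolation=cv2.INTER_CUBIC)
cv2.imwrite('pics/f1.png',cv2.convertScaleAbs(np.hstack([cr(t,365,207),cr(f,205,195)])[:,:,::-1],alpha=1.4))
cv2.imwrite('pics/top2.png',t[:,:,::-1]);cv2.imwrite('pics/scene2.png',f[:,:,::-1])
print(proj('top',[[.574,-.116,.111]]),proj('scene',[[.574,-.116,.111]]))
for c,P in(('red',[.574,-.116,.111]),('blue',[.675,-.124,.111])):
  for n,im in(('scene',f),('top',t)):
    uv=proj(n,[P])[0]
    print(c,n,rect(n,cmask(im,c,uv,9 if n=='scene' else 12),.111))
"
```

```text
t 24.575 pos [ 0.4398 -0.1245  0.2023] a 0.06414317667158088 tilt [ 0.0002 -0.0007 -1.    ] gap 0.03847662113341419 F [-0.2967  0.2074  0.1224]
yaw first 0.0004431766715808916 then tool delta mm [-119.5114   43.6881    2.3469]
[[363.5318 221.7124]] [[216.9381 171.7491]]
red scene (array([ 0.5743, -0.1149]), array([16.7761, 32.9286]), np.float32(0.0546571))
red top (array([ 0.574 , -0.1169]), array([16.8361, 32.2144]), np.float32(0.0567863))
blue scene (array([ 0.6754, -0.1234]), array([16.9521, 32.6712]), np.float32(0.048891544))
blue top (array([ 0.6749, -0.1251]), array([17.1698, 32.3594]), np.float32(0.06386268))
```

View pics/f1.png

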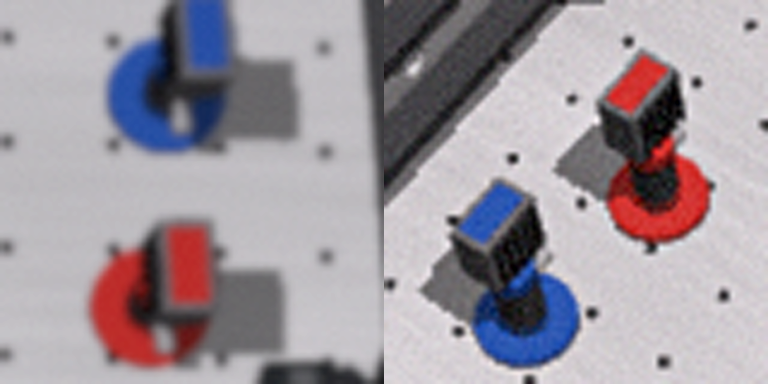

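Emit:
step_arm(
  series=[
    {"delta_pos":[-20,7,0],"yaw":0,"hand":0.1},
    {"delta_pos":[-40,15,0],"yaw":0,"hand":0.1},
    {"delta_pos":[-40,14,0],"yaw":0,"hand":0.1},
    {"delta_pos":[-19.5,7.2,2],"yaw":0,"hand":0.1},
    {"delta_pos":[0,0,0],"yaw":0,"hand":0.1},
    {"delta_pos":[0,0,0],"yaw":0,"hand":0.1},
    {"delta_pos":[0,0,0],"yaw":0,"hand":0.1},
  ],
)

```text
clock: 25.45
position: [0.4898, -0.2396, 0.2003]
ee_rot: [-2.147, -2.293, -0.001]
ft_force: [0.8, 0.4, -0.7]
finger_gap: 0.0385
```

```bash
python3 -c "
from m import *
f=cams.grab_frame('scene');t=cams.grab_frame('top')
import go;go.to(.4905,-.241,.114,.0637)
cr=lambda f,u,v:cv2.resize(f[max(v-40,0):v+40,u-40:u+40],None,fx=4.8,fy=4.8,interpolation=cv2.INTER_CUBIC)
cv2.imwrite('pics/f2.png',cv2.convertScaleAbs(np.hstack([cr(t,420,255),cr(f,200,120)])[:,:,::-1],alpha=1.6))
"
```

```text
t 25.55 pos [ 0.4897 -0.2399  0.2005] a 0.06525635718353141 tilt [ 0.0004  0.0007 -1.    ] gap 0.03872844688132233 F [ 0.1259 -0.3786 -0.8021]
yaw first 0.0015563571835313095 then tool delta mm [-1.112   0.691  86.4753]
```

View pics/f2.png

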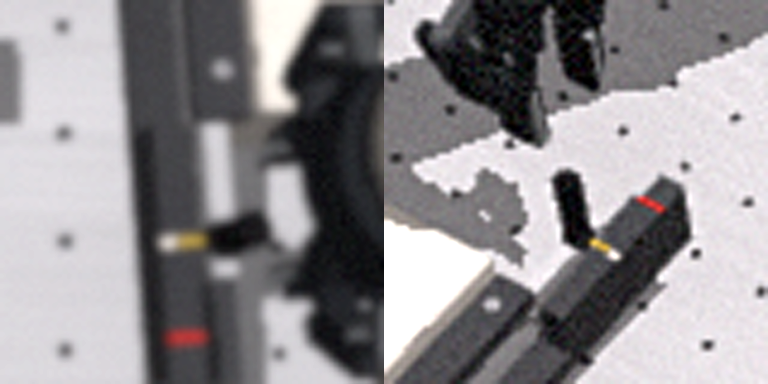

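```bash
python3 -c "
from m import *
for z in(.117,.15,.205):
  P=[[.4905,-.241,z]]
  print(z,(proj('top',P)-[380,215]+.5)*4.8,(proj('scene',P)-[160,80]+.5)*4.8+[384,0])
"
```

```text
0.117 [[223.9446 238.6989]] [[579.2641 221.9999]]
0.15 [[247.4981 230.4506]] [[569.9533 179.6824]]
0.205 [[290.1425 215.4779]] [[553.3602 104.2504]]
```

Emit:
step_arm(
  series=[
    {"delta_pos":[-1.5,0.5,20],"yaw":0,"hand":0.1},
    {"delta_pos":[0,0,20],"yaw":0,"hand":0.1},
    {"delta_pos":[0,0,15],"yaw":0,"hand":0.1},
    {"delta_pos":[0,0,15],"yaw":0,"hand":0.1},
    {"delta_pos":[0,0,10],"yaw":0,"hand":0.1},
    {"delta_pos":[0,0,5],"yaw":0,"hand":0.1},
    {"delta_pos":[0,0,0],"yaw":0,"hand":0.1},
    {"delta_pos":[0,0,0],"yaw":0,"hand":0.1},
  ],
)

```text
clock: 26.55
position: [0.4906, -0.2428, 0.1158]
ee_rot: [2.149, 2.29, 0.001]
ft_force: [0.1, -0.0, -0.4]
finger_gap: 0.0385
```

```bash
python3 -c "
from m import *
f=cams.grab_frame('scene')
import go;go.to(.4905,-.241,.114,.0637)
cr=lambda f,u,v:cv2.resize(f[max(v-40,0):v+40,u-40:u+40],None,fx=6,fy=6,interpolation=cv2.INTER_CUBIC)
cv2.imwrite('pics/f3.png',cv2.convertScaleAbs(cr(f,200,120)[:,:,::-1],alpha=1.8))
"
```

```text
t 26.6 pos [ 0.4906 -0.2428  0.1158] a 0.06355319029936697 tilt [ 0.0011 -0.0004 -1.    ] gap 0.038726118038831726 F [ 0.0816  0.2269 -0.6731]
yaw first -0.00014680970063296606 then tool delta mm [ 1.8038 -0.0093  1.8451]
```

View pics/f3.png

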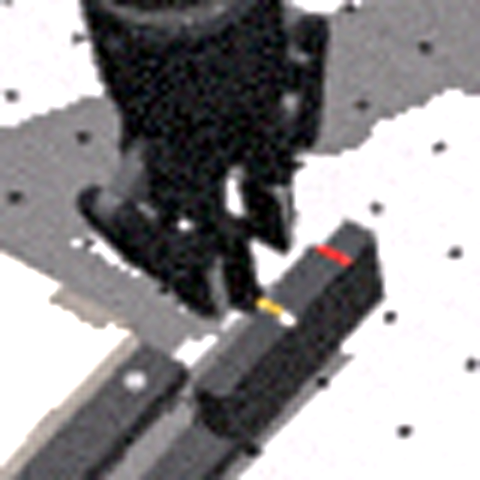

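Emit:
step_arm(
  series=[
    {"delta_pos":[0.8,0,0],"yaw":0,"hand":0.4},
    {"delta_pos":[0,0,0],"yaw":0,"hand":0.9},
    {"delta_pos":[0,0,0],"yaw":0,"hand":0.9},
    {"delta_pos":[0,0,0],"yaw":0,"hand":0.9},
    {"delta_pos":[0,0,0],"yaw":0,"hand":0.9},
  ],
  squeeze=80,
)

```text
clock: 27.22
position: [0.4909, -0.2417, 0.1158]
ee_rot: [2.149, 2.29, 0.001]
ft_force: [1.5, 1.4, 3.4]
finger_gap: 0.0143
```

```bash
python3 -c "
from go import *
to(.4905,-.241,.114,.0637)"
```

```text
t 27.225 pos [ 0.4909 -0.2417  0.1158] a 0.06389220368463665 tilt [ 0.0014 -0.0001 -1.    ] gap 0.014273904609031426 F [1.4836 1.3893 3.3577]
yaw first 0.00019220368463668258 then tool delta mm [ 0.6752 -0.3272  1.799 ]
```

Emit:
step_arm(
  series=[
    {"delta_pos":[0,-3,0],"yaw":0,"hand":0.9},
    {"delta_pos":[0,-3,0],"yaw":0,"hand":0.9},
    {"delta_pos":[0,-4,0],"yaw":0,"hand":0.9},
    {"delta_pos":[0,0,0],"yaw":0,"hand":0.9},
    {"delta_pos":[0,0,0],"yaw":0,"hand":0.9},
  ],
)

```text
clock: 27.85
position: [0.4825, -0.2422, 0.1158]
ee_rot: [2.146, 2.289, 0.004]
ft_force: [5.4, 0.5, 1.9]
finger_gap: 0.0138
```

```bash
python3 -c "
from m import *
f=cams.grab_frame('scene')
import go;go.to(.4905,-.241,.114,.0637)
cr=lambda f,u,v:cv2.resize(f[max(v-40,0):v+40,u-40:u+40],None,fx=6,fy=6,interpolation=cv2.INTER_CUBIC)
cv2.imwrite('pics/f4.png',cv2.convertScaleAbs(cr(f,200,120)[:,:,::-1],alpha=1.8))
"
```

```text
t 27.9 pos [ 0.4825 -0.2422  0.1158] a 0.06471365806580506 tilt [ 0.0045 -0.0009 -1.    ] gap 0.013777665203470693 F [ 6.0429 -0.0871  0.7557]
yaw first 0.001013658065805112 then tool delta mm [0.643  8.0151 1.8155]
```

View pics/f4.png

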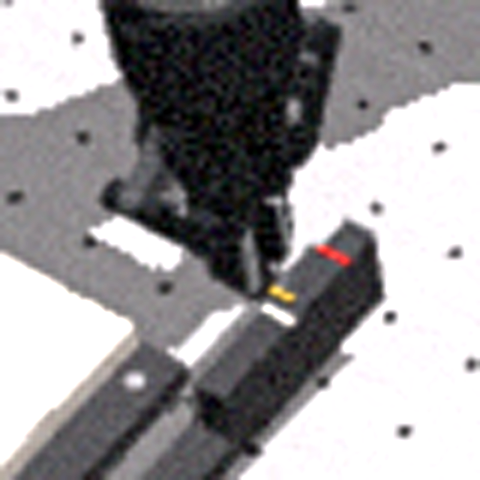

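Emit:
step_arm(
  series=[
    {"delta_pos":[0,-4,0],"yaw":0,"hand":0.9},
    {"delta_pos":[0,-5,0],"yaw":0,"hand":0.9},
    {"delta_pos":[0,-6,0],"yaw":0,"hand":0.9},
    {"delta_pos":[0,-6,0],"yaw":0,"hand":0.9},
    {"delta_pos":[0,-5,0],"yaw":0,"hand":0.9},
    {"delta_pos":[0,-4,0],"yaw":0,"hand":0.9},
    {"delta_pos":[0,0,0],"yaw":0,"hand":0.9},
    {"delta_pos":[0,0,0],"yaw":0,"hand":0.9},
    {"delta_pos":[0,0,0],"yaw":0,"hand":0.9},
  ],
)

```text
clock: 29.02
position: [0.4539, -0.2439, 0.1158]
ee_rot: [2.144, 2.288, 0.005]
ft_force: [7.5, -0.1, -0.7]
finger_gap: 0.0139
```

```bash
python3 -c "
from m import *
f=cams.grab_frame('scene');t=cams.grab_frame('top')
import go;go.to(.4909-.04*.998,-.2417-.04*.0637,.1158,.0637)
cr=lambda f,u,v:cv2.resize(f[max(v-25,0):v+25,u-25:u+25],None,fx=7.6,fy=7.6,interpolation=cv2.INTER_CUBIC)
cv2.imwrite('pics/f5.png',cv2.convertScaleAbs(np.hstack([cr(t,420,275),cr(f,212,125)])[:,:,::-1],alpha=1.8))
"
```

```text
t 29.125 pos [ 0.4539 -0.2439  0.1158] a 0.06541348020048796 tilt [ 0.0066 -0.0015 -1.    ] gap 0.014171418190775182 F [ 8.4777 -0.9361 -0.268 ]
yaw first 0.0017134802004878935 then tool delta mm [-0.1533 -2.9702 -0.0081]
```

View pics/f5.png

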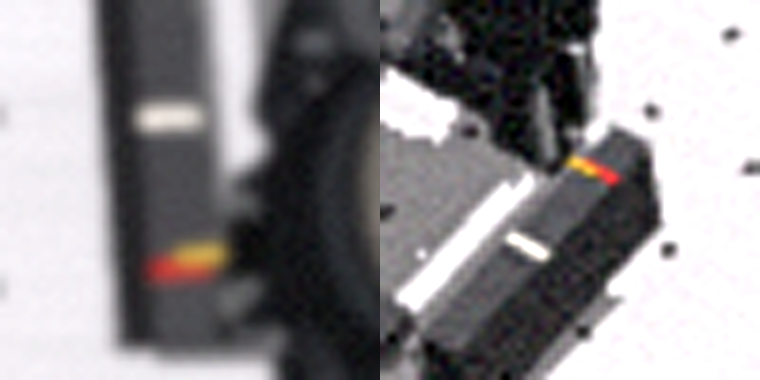

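Emit:
step_arm(
  series=[
    {"delta_pos":[0,-1.6,0],"yaw":0,"hand":0.9},
    {"delta_pos":[0,-1.6,0],"yaw":0,"hand":0.9},
    {"delta_pos":[0,0,0],"yaw":0,"hand":0.9},
    {"delta_pos":[0,0,0],"yaw":0,"hand":0.9},
    {"delta_pos":[0,0,0],"yaw":0,"hand":0.9},
  ],
)

```text
clock: 29.75
position: [0.4509, -0.2441, 0.1158]
ee_rot: [2.143, 2.288, 0.006]
ft_force: [8.3, 0.3, -2.2]
finger_gap: 0.014
```

```bash
python3 -c "
from m import *
f=cams.grab_frame('scene');t=cams.grab_frame('top')
import go;go.to(.4909-.04*.998,-.2417-.04*.0637,.1158,.0637)
cr=lambda f,u,v:cv2.resize(f[max(v-25,0):v+25,u-25:u+25],None,fx=7.6,fy=7.6,interpolation=cv2.INTER_CUBIC)
cv2.imwrite('pics/f6.png',cv2.convertScaleAbs(np.hstack([cr(t,420,275),cr(f,212,125)])[:,:,::-1],alpha=1.8))
cv2.imwrite('pics/top3.png',t[:,:,::-1]);cv2.imwrite('pics/scene3.png',f[:,:,::-1])
"
```

```text
t 29.85 pos [ 0.4509 -0.2441  0.1158] a 0.06552510513068824 tilt [ 0.0069 -0.0016 -1.    ] gap 0.014174991599041925 F [ 8.6206  0.7902 -1.1817]
yaw first 0.0018251051306883426 then tool delta mm [-0.1451  0.0352 -0.0108]
```

View pics/f6.png

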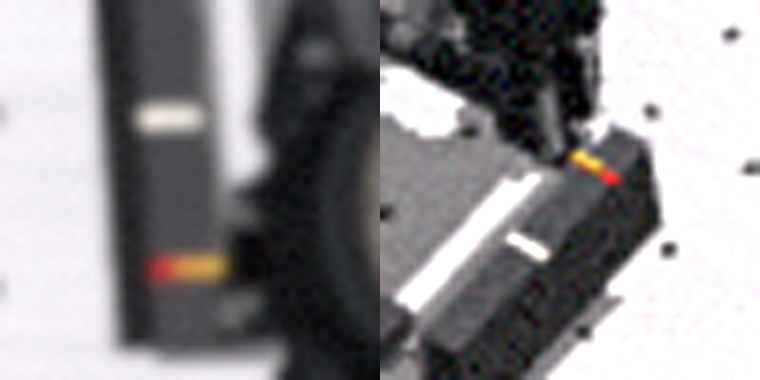

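```bash
python3 -c "
from m import *
u=np.array([np.cos(.0637),np.sin(.0637)])
def cen(n,im,kind,box):
    x0,y0,x1,y1=box;c=im[y0:y1,x0:x1].astype(float);r,g,b=c[...,0],c[...,1],c[...,2]
    w={'yel':np.clip(np.minimum(r,g)-b-25,0,None)*(g>.6*r),'red':np.clip(r-np.maximum(g,b)-35,0,None)*(g<.5*r),'white':np.clip(c.min(2)-90,0,None)}[kind]
    v,uu=np.mgrid[y0:y1,x0:x1];p=(np.sum(w*uu)/w.sum(),np.sum(w*v)/w.sum());W=at_z(n,p,.104)[:2]
    print(n,kind,np.round(p,2),'u,v mm',1000*W@u,1000*W@[-u[1],u[0]])
t0=cv2.imread('pics/top0.png')[:,:,::-1];s0=cv2.imread('pics/scene0.png')[:,:,::-1]
t=cv2.imread('pics/top3.png')[:,:,::-1];s=cv2.imread('pics/scene3.png')[:,:,::-1]
cen('top',t0,'yel',(412,258,428,272));cen('top',t0,'red',(410,278,428,292))
cen('top',t,'yel',(412,278,428,292));cen('top',t,'red',(410,278,428,292))
cen('scene',s0,'yel',(200,125,214,137));cen('scene',s0,'red',(207,114,223,128))
cen('scene',s,'yel',(207,114,223,128));cen('scene',s,'red',(207,114,223,128))
"
python3 - <<'E'
import cv2,numpy as np
a=np.hstack([cv2.imread(f'pics/{n}3.png')[:,::1] for n in('scene','top')]);cv2.imwrite('pics/both.png',cv2.resize(a,(800,300),interpolation=cv2.INTER_AREA))
E
```

```text
top yel [419.64 264.7 ] u,v mm 474.9397530019597 -262.1296108820334
top red [418.41 284.84] u,v mm 434.7635431996588 -256.4077828712346
top yel [421.2 284.6] u,v mm 434.96225259540023 -262.1778937463532
top red [416.02 284.84] u,v mm 434.9857619364468 -251.5195477743552
scene yel [204.52 130.56] u,v mm 473.1094560227821 -260.82408025949303
scene red [215.18 122.02] u,v mm 434.8483115670043 -254.6057528902714
scene yel [213.73 120.7 ] u,v mm 433.1832553971006 -260.5640834031213
scene red [216.68 122.83] u,v mm 435.0130345704951 -249.5905923028871
```

View pics/both.png

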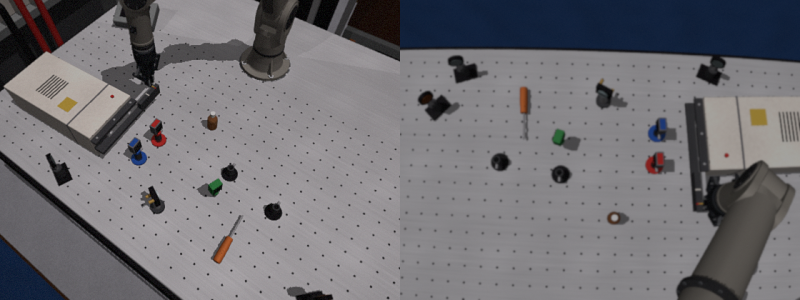

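```bash
python3 -c "
from h import *
print(arm.close_job());print(status.get_obs()['clock'])"
```

```text
the job is handed in; nothing more can be done
None
the job is handed in; nothing more can be done
```

Both sensors are in the holders of their own colour, and the shutter was held open on the red line when I handed in at about 30 s.

- **Sensors:** I moved the blue one first, then the red. For each, the tool height came back to its parked value and the force showed contact, so the collars are on the rims. In both cameras the heads sit over their holder axes. Their measured headings are 0.049 to 0.064 rad for blue and 0.055 to 0.057 for red, against 0.061 to 0.068 for the laser.
- **Absorbers:** I never saw the discs directly. I took them to face the laser because the finned backs face away from it.
- **Shutter:** After both sensors were in, I pinched the knob with 80 N and pulled. The pointer moved 40.0 mm in the top camera and 39.9 mm in the scene camera, with about 8.6 N of spring force felt. In the top camera the pointer lines up with the red line.
- **Disagreements:** The two cameras differed by about 2 mm in y throughout, as their calibration allows. The scene camera put the pointer 1.8 mm past the red line; it showed the same kind of offset with the shutter closed.
- **Bystanders:** The mirror mount, hex driver, bottle and green look-alike look undisturbed in the last pictures; I did not measure them.

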